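# Open the drop-front kitchen desk onto its slide-out supports

### The arm

A 6-joint arm with a two-finger parallel gripper is mounted at the origin on a cart in front of the work surface, level with it; the furniture and walls round the work are solid. World frame = base frame: x ahead of the robot, y to its left, z up, the work surface at z = 0. Lengths are in m, angles in degrees, forces in N, time in s.
With the tool pointing down it reaches from about 0.2 to 0.875 m from the base axis. Payload 3.4 kg.
Tool frame: the origin (TCP) lies midway between the tips of the shut fingers; the grasp point (between the pads) lies 19 mm behind it; z points along the fingers, y is the line along which they close (so a half turn about z gives the same grasp; the last joint's range is limited). The gripper opens to 94 mm and grips with 3 to 60 N. Pads are 16 mm wide; open, the fingers measure 119 mm over their backs; the gripper's body (75 mm by 177 mm) begins 78 mm behind the grasp point.
Start: joints at [-73.74, 15.808, 86.224, -0, 77.962, -6.933], TCP at [0.226, -0.529, 0.205] pointing down, gripper open.
Joint ranges: [-165.64, 165.64], [-43.16, 119.46], [12.63, 154.43], [-67.54, 247.53], [6.08, 155.33], [-154.97, 154.97]. Speed limits (degrees/s): [147.25, 147.25, 180, 180, 180, 180].

### API

Orientations are given as [roll, pitch, yaw] about the fixed x, y, z axes, in that order (R = Rz(yaw) Ry(pitch) Rx(roll)).
In Python, from workcell import observe, snapshot, bot gives the robot as it stands.
- The arm moves only by the shell command python3 -m inch 'ROWS' [OPENING] [FORCE]. ROWS is a JSON object of lists of equal length, an entry for each row: "xyz": the shift along the tool's x, y, z in cm, a list of three; "roll": the turn about the tool's z in units of 5 degrees (1.0 is 5 degrees). A call has 1 to 12 rows; each row is the pose to reach, as a shift and turn from the pose commanded when the call began, along the tool's axes at that moment; what a row does not reach only later rows make up. A row lasts 1/10 s, in which the tool goes at most 50 mm and 8.59 degrees, less where a joint would pass 70% of its speed; a pose out of reach is approached as far as the arm can. A call with a gripper value outside its range is refused whole. OPENING is the closure in counts, from 0 (fully open) to 255 (shut), set as the call begins (- or left out, the last holds). The fingers move at their own pace and stop on an object; FORCE is the grip in N (left out, the last holds). Time passes only in rows, so rows that repeat a pose let the fingers close. It gives the time, the measured TCP pose, the force, the opening and the grip force at its end, in the units of the state.
- observe(): the state, without advancing time (a new reading comes with each control period).
- snapshot(name): name is "side" or "top"; returns a dict with "image" (480x640x3 uint8, red, green, blue), "z_map" (480x640 float32, m along the optical axis (not along the pixel's ray), 0 where there is no reading), "fx", "fy", "cx", "cy" (pixels), "rvec" (rotation vector, rad) and "tvec" (3), from world to camera coordinates, as OpenCV has them. Camera axes: x right, y down, z forward; pixel columns grow to the right and rows downward; lengths in m; the calibration is good to about 2 mm. A picture is of the moment at which its call begins.
- bot.sign_off(): hands the job in; it is judged then, once.
The state is a dict: "time": time; "qpos": joint angles; "joint_vel": joint speeds; "effort": joint torques, N m; "tcp_pos": TCP position; "tool_rot": TCP orientation; "ft_force": force on the tool from outside, world axes, zero at the start; "torque": the same for the moment, N m; "opening": finger opening in m; "finger_force": force on a finger pad.
Only numpy, scipy, OpenCV 4.12 (cv2) and the standard library are available. Lean on these libraries where they do the work, as an engineer would, in place of code of your own. Each camera call takes 0.05 s, during which the arm holds its last target. There are 200 camera calls.

### The job

Open the little drop-front desk on the worktop: first pull both slide-out supports under the flap fully out, then swing the flap down by its handle until it lies level on them. Lower it gently under control all the way, without letting it drop, and do not disturb the mug and the green tin beside it.

Things in the scene. Friction and masses are not known exactly. Their poses are not given: they have to be found in the camera images.
- bureau: small pale-wood desk cabinet fixed on the worktop, 200 mm wide, 185 deep, 210 high. Origin: on the worktop under the middle of the flap's hinge line, at the cabinet's front. x points level from the front into the cabinet, y to the left seen from the front, z up. Hinge axis: parallel to y, 100 mm above the origin. The supports slide at y = +70 and -70 mm. Top board begins at x = 52 mm
- support_left_knob (a point): centre of the dark upright round pull knob (25 mm diameter, from 28 to 68 mm above the worktop, this point at 48) on the front end of the left support (bureau y = +70 mm). With the support in, it stands 50 mm in front of the hinge line (bureau x = -50 mm). Can be gripped from above across bureau y. An 18 mm wide neck joins it to the sliding bar behind
- support_right_knob (a point): same for the right support (bureau y = -70 mm). A wall cabinet hangs near above and behind it (fixed; its front at world x = 0.57 m, left end at world y = 0.23 m, underside 0.46 m above the worktop): a gripper leaning back a little toward the robot keeps a bulky wrist clear of it
- support_left (a joint): how far the left support is pulled out, m: 0 fully in, 0.085 fully out at its stop; it slides straight along bureau -x with about 2 N of friction and stays where it is left; may start up to 15 mm out
- support_right (a joint): same for the right support
- flap_handle (a point): centre of the flap's dark handle, a round bar 22 mm in diameter and 44 mm long parallel to bureau y, in the middle of the flap's free edge, 128 mm from the hinge axis; its two flat ends can be gripped across bureau y, and it can turn between the fingers while the flap swings
- flap (a joint): flap angle, rad: 0 shut (leaning back 0.35 from upright), 0.35 upright, 1.92 level on the pulled-out supports; grows as the free edge comes forward and down. Wood, 176 mm wide, 14 thick, reaching 106 from the hinge axis, about 0.45 kg, little hinge friction: let go beyond upright it drops. With the supports in it sinks below level, to 2.2. Starts up to 0.12 open
- mug: yellow and cream mug standing on the worktop, 92 mm high, origin at the middle of its foot; a bystander
- tin: green tin standing on the worktop, 57 mm wide, 72 mm high, origin at the middle of its foot; a bystander

How it is judged:
By the outcome, as a careful person would: the job done as asked, in the order asked, and still so for the second after the job is handed in, with the robot touching nothing.
It also fails if it takes over 61 s, if anything falls off the work surface, if the arm or the gripper's body presses on something with over 40 N, if the wrist force passes 120 N, or if a joint passes its speed limit or range.

## Working session

There is one attempt and no reset: what is moved stays moved. The work goes in short steps, Python scripts to look and compute and a shell command to move; the robot and the scene stay as the last step left them, time stands still between calls to the robot, and variables do not carry over. Pictures are saved under pics/ and viewed, at most 10 in all, crops included, and the job is handed in when it is done.

```bash
ls; mkdir -p pics
python3 - <<'E'
from workcell import observe, snapshot
import cv2,numpy as np
for n in("side","top"):
    s=snapshot(n); cv2.imwrite(f"pics/{n}0.png",s["image"][:,:,::-1]); np.savez(f"{n}0.npz",**s)
    R=cv2.Rodrigues(np.array(s["rvec"],float))[0]; print(n,-R.T@np.array(s["tvec"]).ravel(),R[2])
print(observe())
E
```

```text
pics
side [0.06891576 0.83780715 0.87246074] [ 0.3785753  -0.65526946 -0.65368393]
top [0.35569794 0.1011564  1.3967886 ] [ 0.09111936  0.01351618 -0.99574825]
{'time': 0.1, 'qpos': array([-7.37388805e+01,  1.58432627e+01,  8.62861325e+01, -2.58433443e-03,
        7.79626290e+01, -6.93284991e+00]), 'joint_vel': array([-0.00701887, -0.04135075, -0.14686416,  0.01807634,  0.00503846,
       -0.09807985]), 'effort': array([ 3.29319802e-03, -4.05451512e+01, -2.37781173e+01,  7.07534538e-02,
        2.98051746e-02, -4.39292046e-05]), 'tcp_pos': array([ 0.22629803, -0.5280508 ,  0.20471133]), 'tool_rot': array([-1.79908344e+02, -8.59969890e-03,  2.31945035e+01]), 'ft_force': array([-0.56804049,  0.42832267, -0.20697683]), 'torque': array([-0.01733273,  0.03072161, -0.03823306]), 'finger_force': 0.0, 'opening': 0.09411530193323042}
```

View pics/side0.png

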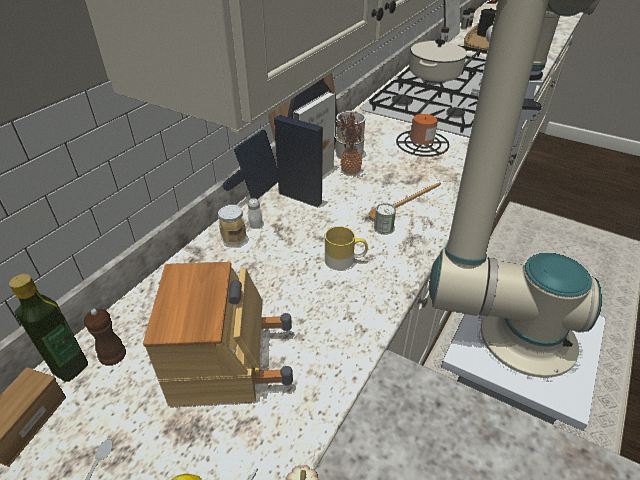

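View pics/top0.png

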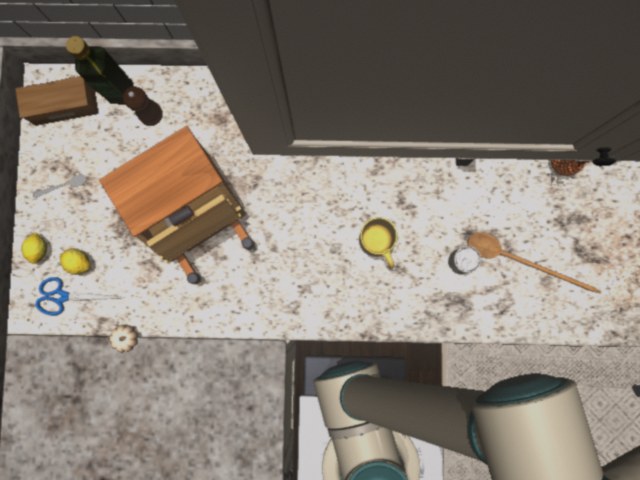

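Both pictures show the desk with its knobs: left at top-view pixel (194,278), right at (248,243), and the handle at (180,215). The mug is at (378,240) and the tin at (465,260).

```bash
cat > h.py <<'E'
import numpy as np,cv2
def cloud(s):
    z=np.asarray(s["z_map"],float); v,u=np.mgrid[:480,:640]
    P=np.stack([(u-s["cx"])/s["fx"]*z,(v-s["cy"])/s["fy"]*z,z],-1)
    R=cv2.Rodrigues(np.array(s["rvec"],float))[0]
    W=(P-np.array(s["tvec"],float).ravel())@R
    W[z==0]=np.nan
    return W
E
python3 - <<'E'
from h import *
for n,pts in (("top",{"L":(194,278),"R":(248,243),"H":(180,215),"mug":(378,240),"tin":(465,260)}),("side",{"L":(288,376),"R":(287,322),"H":(235,291)})):
    s=np.load(n+"0.npz"); W=cloud(s); im=s["image"].astype(int)
    for k,(u,v) in pts.items():
        r=16; w=W[v-r:v+r,u-r:u+r]; c=im[v-r:v+r,u-r:u+r]
        dark=(c.max(-1)<95)&(c.max(-1)-c.min(-1)<25)
        m=(dark if k in"LRH" else np.ones_like(dark))&(w[...,2]>(.03))
        p=w[m]; zt=np.nanpercentile(p[:,2],95); 
        if k in "LR": q=p[p[:,2]>zt-.006]
        else: q=p
        print(n,k,m.sum(),np.nanmean(q,0).round(4),"ztop",zt.round(4),"min",np.nanmin(q,0).round(3),"max",np.nanmax(q,0).round(3))
# bureau top board edges and sides
s=np.load("top0.npz");W=cloud(s)
m=(abs(W[...,2]-.21)<.008); m[:, 300:]=0
mm=m.astype(np.uint8); n,l,st,ce=cv2.connectedComponentsWithStats(mm); i=1+np.argmax(st[1:,4])
p=W[l==i][:,:2].astype(np.float32); r=cv2.minAreaRect(p*1000); print(r,cv2.boxPoints(r).round(0).tolist())
E
```

```text
top L 72 [0.4057 0.3888 0.0679] ztop 0.07 min [0.393 0.382 0.064] max [0.415 0.4   0.073]
top R 50 [0.4825 0.272  0.0676] ztop 0.0707 min [0.473 0.267 0.065] max [0.493 0.284 0.074]
top H 250 [0.5165 0.3844 0.2316] ztop 0.2368 min [0.5   0.363 0.099] max [0.535 0.443 0.241]
top mug 243 [ 0.4876 -0.0079  0.0708] ztop 0.0935 min [ 0.461 -0.04   0.03 ] max [0.534 0.031 0.098]
top tin 646 [ 0.4562 -0.1936  0.066 ] ztop 0.0737 min [ 0.429 -0.225  0.03 ] max [ 0.485 -0.167  0.078]
side L 141 [0.402  0.3983 0.0663] ztop 0.0681 min [0.393 0.386 0.062] max [0.414 0.407 0.071]
side R 123 [0.4806 0.2822 0.0662] ztop 0.0686 min [0.47  0.27  0.063] max [0.494 0.292 0.072]
side H 233 [0.5142 0.3895 0.227 ] ztop 0.2344 min [0.497 0.315 0.106] max [0.596 0.41  0.236]
((588.2413330078125, 432.9783630371094), (136.9243927001953, 204.4993896484375), 33.619117736816406) [[475.0, 480.0], [588.0, 310.0], [702.0, 386.0], [589.0, 556.0]]
```

```bash
cat >> h.py <<'E'
YAW=np.radians(33.8); BX=np.array([np.cos(YAW),np.sin(YAW),0]); BY=np.array([-BX[1],BX[0],0]); O=np.array([.489,.367,0])
def to(p,o):
    from scipy.spatial.transform import Rotation as Ro
    R=Ro.from_euler("xyz",o["tool_rot"],degrees=True); e=np.degrees(YAW)-o["tool_rot"][2]
    return (R.inv().apply(np.asarray(p)-o["tcp_pos"])*100).round(2), "roll units",round(-e/5,2)
E
python3 -m inch '{"xyz":[[3.2,-3.75,0],[6.4,-7.5,0],[9.6,-11.2,0],[12.8,-15,0],[16,-18.7,0],[19.2,-22.5,0],[22.4,-26.2,0],[25.6,-30,0],[28.8,-33.7,0],[32,-37.5,0],[35.2,-41.2,0],[38.4,-45,0]],"roll":[-0.5,-1,-1.5,-2.1,-2.1,-2.1,-2.1,-2.1,-2.1,-2.1,-2.1,-2.1]}' 0 20
python3 -c "
from h import *;from workcell import observe
o=observe();print(o['tcp_pos'],o['tool_rot'],o['qpos']);print(to([.481,.279,.13],o))"
```

```text
time: 1.3
tcp_pos: [0.4021, 0.0383, 0.2054]
tool_rot: [180.0, -0.0, 33.7]
ft_force: [0.8, 0.2, 0.2]
opening: 0.0938
finger_force: 0.0
[0.40214845 0.03828946 0.20543133] [ 1.79967157e+02 -5.77704800e-03  3.36990051e+01] [-4.43156345e+00  7.41599848e-01  1.04750112e+02 -2.31094585e-02
  7.44834665e+01  5.18756104e+01]
(array([ 19.91, -15.66,   7.54]), 'roll units', np.float64(-0.02))
```

```bash
python3 -m inch '{"xyz":[[3,-3,1],[6,-6,2],[9,-9,3.5],[12,-11,5],[14,-13,6.5],[16,-14.5,7.5],[18,-15.5,7.5],[19.2,-15.7,7.5],[19.9,-15.7,7.5],[19.9,-15.7,7.5]],"roll":[0,0,0,0,0,0,0,0,0,0]}'
python3 - <<'E'
from h import *;from workcell import observe,snapshot
o=observe();print(o['tcp_pos'],o['tool_rot'],o['qpos']);print(to([.481,.279,.033],o))
a=snapshot("side");np.savez("side1.npz",**a);cv2.imwrite("pics/s1.png",cv2.resize(a["image"][200:440,130:450,::-1],None,fx=2.4,fy=2.4))
E
```

```text
time: 2.3
tcp_pos: [0.4815, 0.2771, 0.1304]
tool_rot: [180.0, -0.0, 33.7]
ft_force: [-0.9, 0.5, 0.1]
opening: 0.0938
finger_force: 0.0
[0.48148844 0.27710815 0.1304375 ] [ 1.79972632e+02 -9.65201747e-03  3.36795539e+01] [ 2.27628034e+01  1.71463062e+01  9.54775078e+01 -2.71357633e-02
  6.73615279e+01  7.90936936e+01]
(array([ 0.06, -0.19,  9.74]), 'roll units', np.float64(-0.02))
```

View pics/s1.png

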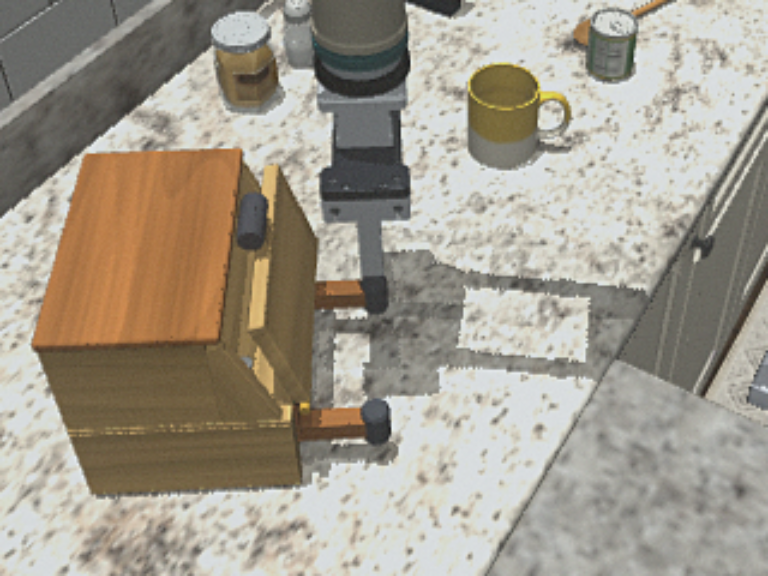

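The gripper stands above the right knob (crop 375,293), with the flap and wall cabinet clear. I'll go down and grip.

```bash
python3 -m inch '{"xyz":[[0,-0.2,2],[0,-0.2,4.5],[0,-0.2,7],[0,-0.2,8.8],[0,-0.2,9.6],[0,-0.2,9.6]],"roll":[0,0,0,0,0,0]}'
python3 -m inch '{"xyz":[[0,0,0],[0,0,0],[0,0,0],[0,0,0],[0,0,0],[0,0,0],[0,0,0],[0,0,0]],"roll":[0,0,0,0,0,0,0,0]}' 255 30
```

```text
time: 2.95
tcp_pos: [0.4787, 0.2779, 0.0339]
tool_rot: [-180.0, 0.1, 33.6]
ft_force: [0.7, 0.4, -0.3]
opening: 0.0936
finger_force: 0.0
time: 3.75
tcp_pos: [0.4795, 0.279, 0.0344]
tool_rot: [180.0, 0.0, 33.7]
ft_force: [0.2, -0.3, -0.8]
opening: 0.0334
finger_force: 0.0
```

```bash
python3 -m inch '{"xyz":[[0,0,0],[0,0,0],[0,0,0],[0,0,0]],"roll":[0,0,0,0]}'
python3 -m inch '{"xyz":[[-0.3,0,0],[-0.9,0,0],[-1.6,0,0],[-2.3,0,0],[-3,0,0],[-3.7,0,0],[-4.4,0,0],[-5.1,0,0],[-5.8,0,0],[-6.3,0,0],[-6.6,0,0]],"roll":[0,0,0,0,0,0,0,0,0,0,0]}'
```

```text
time: 4.15
tcp_pos: [0.4809, 0.277, 0.0343]
tool_rot: [179.8, 0.0, 33.8]
ft_force: [3.1, -6.4, -0.1]
opening: 0.0245
finger_force: 30.0
time: 5.25
tcp_pos: [0.4268, 0.241, 0.0344]
tool_rot: [179.8, -0.1, 33.8]
ft_force: [5.8, -5.1, -4.8]
opening: 0.0246
finger_force: 30.0
```

```bash
python3 -m inch '{"xyz":[[-0.3,0,0],[-0.6,0,0],[-0.9,0,0],[-1.1,0,0],[-1.3,0,0]],"roll":[0,0,0,0,0]}'
```

```text
time: 5.75
tcp_pos: [0.4163, 0.234, 0.0344]
tool_rot: [179.8, -0.1, 33.8]
ft_force: [5.1, -4.6, -5.2]
opening: 0.0244
finger_force: 30.0
```

```bash
python3 -m inch '{"xyz":[[-0.2,0,0],[-0.3,0,0],[-0.4,0,0]],"roll":[0,0,0]}'
```

```text
time: 6.05
tcp_pos: [0.4132, 0.2319, 0.0344]
tool_rot: [179.8, -0.2, 33.8]
ft_force: [6.5, -3.8, -7.3]
opening: 0.0242
finger_force: 30.0
```

```bash
python3 -m inch '{"xyz":[[-0.2,0,0],[-0.3,0,0],[-0.4,0,0],[-0.4,0,0]],"roll":[0,0,0,0]}'
```

```text
time: 6.45
tcp_pos: [0.4132, 0.2319, 0.0344]
tool_rot: [179.8, -0.6, 33.7]
ft_force: [11.6, 0.8, -12.9]
opening: 0.0246
finger_force: 30.0
```

Right support is at its stop (81 mm pulled, and it no longer moves). I'll release and go to the left one.

```bash
python3 -m inch '{"xyz":[[0.3,0,0],[0.3,0,0],[0.3,0,0],[0.3,0,0],[0.3,0,0],[0.3,0,-1],[0.3,0,-3.5],[0.3,0,-6.5],[0.3,0,-9],[0.3,0,-10],[0.3,0,-10]],"roll":[0,0,0,0,0,0,0,0,0,0,0]}' 0 30
python3 - <<'E'
from h import *;from workcell import observe,snapshot
o=observe();print(o['tcp_pos'],o['tool_rot'],o['qpos'],o['opening']);print(to([.404,.393,.13],o))
for n in ("side","top"):
    W=cloud(snapshot(n)); d=(W-O); b=np.stack([d@BX,d@BY,W[...,2]],-1)
    for sg in (1,-1):
        m=(abs(b[...,1]-sg*.07)<.03)&(b[...,2]>.056)&(b[...,2]<.076)&(b[...,0]<-.03)&(b[...,0]>-.17)
        q=b[m]; print(n,sg,m.sum(),*( (q.mean(0).round(4),q.min(0).round(3),q.max(0).round(3)) if len(q) else ()))
E
```

```text
time: 7.55
tcp_pos: [0.4106, 0.2328, 0.1361]
tool_rot: [179.9, -0.2, 33.7]
ft_force: [0.2, 0.0, 0.3]
opening: 0.0941
finger_force: 0.0
[0.41064323 0.23278737 0.13608201] [179.94838255  -0.21090732  33.69628594] [ 2.10974626e+01  9.87935754e+00  1.04806274e+02 -4.81895332e-03
  6.50972807e+01  7.74032925e+01] 0.09414093165743116
(array([  8.33, -13.7 ,   0.63]), 'roll units', np.float64(-0.02))
side 1 175 [-0.0493  0.0729  0.0638] [-0.066  0.06   0.056] [-0.03   0.083  0.071]
side -1 359 [-0.0925 -0.0647  0.0626] [-0.146 -0.079  0.056] [-0.031 -0.055  0.076]
top 1 28 [-0.0447  0.0771  0.0635] [-0.061  0.072  0.056] [-0.03   0.081  0.071]
top -1 0
```

```bash
python3 -m inch '{"xyz":[[1,-2.5,0],[2.5,-5.5,0],[4.5,-8.5,0],[6,-11,0],[7.5,-13,0],[8.3,-13.8,0],[8.35,-13.8,0.5],[8.35,-13.8,2.5],[8.35,-13.8,5.5],[8.35,-13.8,8.5],[8.35,-13.8,10.2],[8.35,-13.8,10.2]],"roll":[0,0,0,0,0,0,0,0,0,0,0,0]}'
python3 -m inch '{"xyz":[[0,0,0],[0,0,0],[0,0,0],[0,0,0],[0,0,0],[0,0,0],[0,0,0],[0,0,0],[0,0,0],[0,0,0],[0,0,0],[0,0,0]],"roll":[0,0,0,0,0,0,0,0,0,0,0,0]}' 255 30
```

```text
time: 8.85
tcp_pos: [0.4002, 0.3901, 0.0292]
tool_rot: [179.9, 0.5, 33.6]
ft_force: [0.2, -0.4, -0.6]
opening: 0.0941
finger_force: 0.0
time: 10.05
tcp_pos: [0.4028, 0.3932, 0.0324]
tool_rot: [180.0, 0.0, 33.7]
ft_force: [1.7, -2.1, -0.7]
opening: 0.0241
finger_force: 30.0
```

```bash
python3 -m inch '{"xyz":[[-0.3,0,0],[-0.9,0,0],[-1.6,0,0],[-2.3,0,0],[-3,0,0],[-3.7,0,0],[-4.4,0,0],[-5.1,0,0],[-5.8,0,0],[-6.4,0,0],[-6.9,0,0],[-7.2,0,0]],"roll":[0,0,0,0,0,0,0,0,0,0,0,0]}'
python3 -m inch '{"xyz":[[-0.2,0,0],[-0.3,0,0],[-0.4,0,0],[-0.5,0,0],[-0.5,0,0]],"roll":[0,0,0,0,0]}'
```

```text
time: 11.25
tcp_pos: [0.3419, 0.3526, 0.0324]
tool_rot: [180.0, 0.0, 33.7]
ft_force: [4.0, -2.7, -3.6]
opening: 0.0238
finger_force: 30.0
time: 11.75
tcp_pos: [0.3379, 0.35, 0.0324]
tool_rot: [180.0, 0.0, 33.7]
ft_force: [5.0, -3.6, -3.2]
opening: 0.0243
finger_force: 30.0
```

```bash
python3 -m inch '{"xyz":[[-0.15,0,0],[-0.3,0,0],[-0.4,0,0],[-0.4,0,0]],"roll":[0,0,0,0]}'
```

```text
time: 12.15
tcp_pos: [0.336, 0.3487, 0.0324]
tool_rot: [180.0, -0.1, 33.7]
ft_force: [6.6, -1.1, -5.9]
opening: 0.0244
finger_force: 30.0
```

```bash
python3 -m inch '{"xyz":[[-0.2,0,0],[-0.4,0,0],[-0.5,0,0],[-0.5,0,0]],"roll":[0,0,0,0]}'
```

```text
time: 12.55
tcp_pos: [0.336, 0.3487, 0.0325]
tool_rot: [180.0, -0.7, 33.7]
ft_force: [13.6, 2.7, -15.5]
opening: 0.0245
finger_force: 30.0
```

Left is at its stop too: the two stops are 140 mm apart, as they should be. Release, rise, and measure the handle.

```bash
python3 -m inch '{"xyz":[[0.5,0,0],[0.6,0,0],[0.6,0,0],[0.6,0,0],[0.6,0,0],[0.6,0,-1.5],[0.6,0,-5],[0.6,0,-9.5],[0.6,0,-14],[0.6,0,-18.5],[0.6,0,-22.5],[0.6,0,-23.5]],"roll":[0,0,0,0,0,0,0,0,0,0,0,0]}' 0 30
python3 - <<'E'
from h import *;from workcell import observe,snapshot
o=observe();print(o['tcp_pos'],o['tool_rot'],o['qpos'],o['opening'])
Y=np.radians(33.5); BX=np.array([np.cos(Y),np.sin(Y),0]); BY=np.array([-BX[1],BX[0],0]); O=np.array([.4875,.365,0])
for n in ("side","top"):
    s=snapshot(n); cv2.imwrite(f"pics/{n}2.png",s["image"][:,:,::-1]); W=cloud(s); d=(W-O); b=np.stack([d@BX,d@BY,W[...,2]],-1); c=s["image"].astype(int)
    dark=(c.max(-1)<95)&(c.max(-1)-c.min(-1)<25)
    m=dark&(abs(b[...,1])<.035)&(b[...,2]>.19)&(b[...,2]<.25)&(b[...,0]<.055)&(b[...,0]>-.02)
    q=b[m]; print(n,m.sum(),*( (q.mean(0).round(4),np.percentile(q,2,0).round(3),np.percentile(q,98,0).round(3)) if len(q) else ()))
    # fit cylinder axis in x,z with r=11
    if len(q)>20:
        from scipy.optimize import least_squares
        f=least_squares(lambda p:np.hypot(q[:,0]-p[0],q[:,2]-p[1])-.011,[q[:,0].mean(),q[:,2].mean()-.01],loss="soft_l1",f_scale=.002); print(f.x, "r",np.hypot(f.x[0],f.x[1]-.1),"angle",np.arctan2(f.x[0],f.x[1]-.1))
    for sg in (1,-1):
        m=(abs(b[...,1]-sg*.07)<.03)&(b[...,2]>.056)&(b[...,2]<.076)&(b[...,0]<-.09)&(b[...,0]>-.17)
        q=b[m]; print(n,sg,m.sum(),*( (q.min(0).round(3),q.max(0).round(3)) if len(q) else ()))
E
```

```text
time: 13.75
tcp_pos: [0.3374, 0.3505, 0.2723]
tool_rot: [-180.0, -0.5, 33.7]
ft_force: [0.1, 0.4, 0.0]
opening: 0.0939
finger_force: 0.0
[0.33744834 0.35053586 0.27228862] [-179.9515748    -0.50378296   33.7041404 ] [3.78802090e+01 5.90448964e+00 8.96049802e+01 1.16751021e-02
 8.39845585e+01 9.41746834e+01] 0.09394015047562546
side 176 [0.0348 0.0095 0.2276] [ 0.026 -0.018  0.214] [0.047 0.025 0.235]
[0.03715529 0.22261229] r 0.12811826578260174 angle 0.29423496034139457
side 1 248 [-0.145  0.059  0.056] [-0.09   0.084  0.071]
side -1 155 [-0.135 -0.079  0.056] [-0.09  -0.057  0.072]
top 244 [ 0.0347 -0.      0.2321] [ 0.026 -0.02   0.225] [0.045 0.021 0.238]
[0.03664316 0.22350882] r 0.12882992564018592 angle 0.2884123730909492
top 1 26 [-0.145  0.061  0.058] [-0.097  0.082  0.071]
top -1 215 [-0.145 -0.082  0.056] [-0.09  -0.058  0.075]
```

View pics/side2.png

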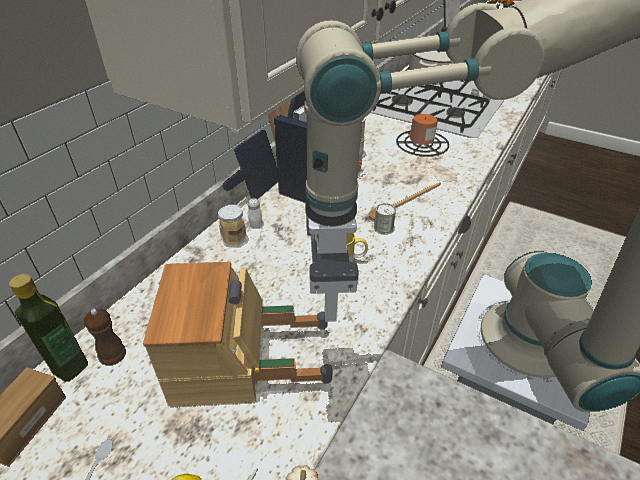

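Both supports are out (knobs at bureau x ≈ -0.135; pixels 322,320 and 327,373). The handle (235,291) fits at r = 128 mm, flap open 0.06. Going over the handle.

```bash
python3 -m inch '{"xyz":[[1.5,1,-1.5],[4,2.5,-1.5],[7,4,-1.5],[10,5.5,-1.5],[13,6.5,-1.5],[15,7,-1.5],[16.5,7,-1.5],[17,7,-1],[17,7,-1],[17,7,-1]],"roll":[0,0,0,0,0,0,0,0,0,0]}'
python3 - <<'E'
from h import *;from workcell import observe,snapshot
o=observe();print(o['tcp_pos'],o['tool_rot']);print(to([.5175,.386,.209],o))
E
```

```text
time: 14.85
tcp_pos: [0.515, 0.3847, 0.2759]
tool_rot: [-180.0, 0.2, 33.7]
ft_force: [0.3, 0.3, -0.4]
opening: 0.094
finger_force: 0.0
[0.51500552 0.38466369 0.27592529] [-179.9914445     0.20139783   33.70712745]
(array([0.31, 0.03, 6.69]), 'roll units', np.float64(-0.02))
```

```bash
python3 -m inch '{"xyz":[[0.2,0,1],[0.2,0,2.5],[0.2,0,4.2],[0.2,0,5.5],[0.2,0,6.3],[0.2,0,6.7],[0.2,0,6.7],[0.2,0,6.7]],"roll":[0,0,0,0,0,0,0,0]}'
python3 - <<'E'
from h import *;from workcell import observe,snapshot
o=observe();print(o['tcp_pos'],o['tool_rot'],o['ft_force']);print(to([.5175,.386,.209],o))
for n in("side","top"):
    s=snapshot(n);
    a=s["image"][200:350,150:350,::-1] if n=="side" else s["image"][130:280,90:290,::-1]
    cv2.imwrite(f"pics/{n}3.png",cv2.resize(a,None,fx=3,fy=3))
E
```

```text
time: 15.65
tcp_pos: [0.5183, 0.3865, 0.211]
tool_rot: [180.0, -0.1, 33.7]
ft_force: [0.7, 0.7, -0.2]
opening: 0.0939
finger_force: 0.0
[0.51829842 0.38651871 0.21103923] [ 1.79991039e+02 -6.46001614e-02  3.36947126e+01] [ 0.67564568  0.70541288 -0.23993773]
(array([-0.1, -0. ,  0.2]), 'roll units', np.float64(-0.02))
```

View pics/side3.png

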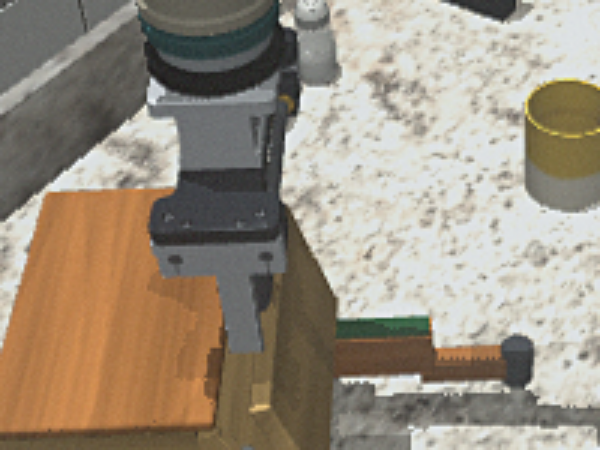

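The finger straddles the handle (crop 245,320) and clears the top board. Closing.

```bash
python3 -m inch '{"xyz":[[-0.1,0,0.1],[-0.1,0,0.1],[-0.1,0,0.1],[-0.1,0,0.1],[-0.1,0,0.1],[-0.1,0,0.1],[-0.1,0,0.1],[-0.1,0,0.1],[-0.1,0,0.1],[-0.1,0,0.1],[-0.1,0,0.1]],"roll":[0,0,0,0,0,0,0,0,0,0,0]}' 255 25
python3 - <<'E'
from h import *;from workcell import observe
o=observe();print(o['tcp_pos'],o['opening'],o['finger_force'])
t0=.06;a=.35-t0
for t in np.r_[np.arange(.1,1.92,.05),1.92]:
    b=.35-t; print(round(t,2),round(12.8*(np.sin(b)-np.sin(a)),2),round(-12.8*(np.cos(b)-np.cos(a)),2))
E
```

```text
time: 16.85
tcp_pos: [0.5174, 0.3854, 0.2094]
tool_rot: [179.9, 0.0, 33.7]
ft_force: [1.4, -2.2, -0.7]
opening: 0.044
finger_force: 25.0
[0.51743928 0.38536907 0.20941046] 0.044042809209006065 24.999929666519165
0.1 -0.49 -0.14
0.15 -1.12 -0.28
0.2 -1.75 -0.39
0.25 -2.38 -0.47
0.3 -3.02 -0.52
0.35 -3.66 -0.53
0.4 -4.3 -0.52
0.45 -4.94 -0.47
0.5 -5.57 -0.39
0.55 -6.2 -0.28
0.6 -6.83 -0.14
0.65 -7.44 0.04
0.7 -8.05 0.24
0.75 -8.64 0.48
0.8 -9.23 0.74
0.85 -9.8 1.03
0.9 -10.35 1.35
0.95 -10.89 1.7
1.0 -11.41 2.08
1.05 -11.91 2.48
1.1 -12.39 2.9
1.15 -12.84 3.35
1.2 -13.28 3.82
1.25 -13.69 4.31
1.3 -14.07 4.82
1.35 -14.43 5.35
1.4 -14.76 5.9
1.45 -15.07 6.46
1.5 -15.34 7.04
1.55 -15.59 7.63
1.6 -15.81 8.23
1.65 -15.99 8.84
1.7 -16.15 9.46
1.75 -16.27 10.09
1.8 -16.37 10.72
1.85 -16.43 11.36
1.9 -16.46 12.0
1.92 -16.46 12.26
```

```bash
python3 -m inch '{"xyz":[[-0.2,0,-0.07],[-0.5,0,-0.14],[-0.8,0,-0.21],[-1.12,0,-0.28],[-1.43,0,-0.34],[-1.75,0,-0.39],[-2.07,0,-0.43],[-2.38,0,-0.47],[-2.7,0,-0.5],[-3.02,0,-0.52],[-3.34,0,-0.53],[-3.66,0,-0.53]],"roll":[0,0,0,0,0,0,0,0,0,0,0,0]}'
```

```text
time: 18.05
tcp_pos: [0.4867, 0.365, 0.2145]
tool_rot: [179.9, 0.0, 33.7]
ft_force: [4.8, -2.2, -6.7]
opening: 0.0438
finger_force: 25.0
```

```bash
python3 -m inch '{"xyz":[[-0.5,0,0.01],[-1.1,0,0.05],[-1.75,0,0.12],[-2.4,0,0.22],[-3.05,0,0.36],[-3.7,0,0.54],[-4.3,0,0.74],[-4.9,0,0.98],[-5.5,0,1.24],[-6.1,0,1.54],[-6.5,0,1.77],[-6.69,0,1.88]],"roll":[0,0,0,0,0,0,0,0,0,0,0,0]}'
python3 - <<'E'
from h import *;from workcell import observe
o=observe();print(o['tcp_pos'],o['ft_force'])
a=.35-.9
for t in np.r_[np.arange(.95,1.92,.05),1.92]:
    b=.35-t; print(round(t,2),round(12.8*(np.sin(b)-np.sin(a)),2),round(-12.8*(np.cos(b)-np.cos(a)),2))
E
```

```text
time: 19.25
tcp_pos: [0.4302, 0.3273, 0.1966]
tool_rot: [179.9, 0.0, 33.7]
ft_force: [2.5, -4.2, 3.4]
opening: 0.0436
finger_force: 25.0
[0.43016958 0.32730236 0.19661776] [ 2.52609159 -4.17644547  3.35124239]
0.95 -0.54 0.35
1.0 -1.06 0.72
1.05 -1.56 1.12
1.1 -2.03 1.55
1.15 -2.49 1.99
1.2 -2.93 2.46
1.25 -3.34 2.96
1.3 -3.72 3.47
1.35 -4.08 4.0
1.4 -4.41 4.54
1.45 -4.72 5.11
1.5 -4.99 5.68
1.55 -5.24 6.27
1.6 -5.46 6.88
1.65 -5.64 7.49
1.7 -5.8 8.11
1.75 -5.92 8.74
1.8 -6.02 9.37
1.85 -6.08 10.01
1.9 -6.11 10.65
1.92 -6.11 10.9
```

```bash
python3 -m inch '{"xyz":[[-0.4,0,0.26],[-0.9,0,0.6],[-1.4,0,1.0],[-1.9,0,1.43],[-2.35,0,1.85],[-2.75,0,2.27],[-3.15,0,2.72],[-3.55,0,3.23],[-3.9,0,3.73],[-4.2,0,4.2],[-4.35,0,4.43],[-4.41,0,4.54]],"roll":[0,0,0,0,0,0,0,0,0,0,0,0]}'
```

```text
time: 20.45
tcp_pos: [0.3921, 0.302, 0.1503]
tool_rot: [179.9, 0.3, 33.7]
ft_force: [0.7, -7.0, 2.6]
opening: 0.0437
finger_force: 25.0
```

```bash
python3 -m inch '{"xyz":[[-0.25,0,0.45],[-0.5,0,0.98],[-0.75,0,1.5],[-0.95,0,2.05],[-1.13,0,2.6],[-1.3,0,3.2],[-1.43,0,3.75],[-1.54,0,4.3],[-1.61,0,4.8],[-1.65,0,5.2],[-1.67,0,5.4],[-1.67,0,5.47]],"roll":[0,0,0,0,0,0,0,0,0,0,0,0]}'
python3 -m inch '{"xyz":[[-0.01,0,0.2],[-0.02,0,0.4],[-0.03,0,0.6],[-0.03,0,0.75],[-0.03,0,0.85],[-0.03,0,0.85]],"roll":[0,0,0,0,0,0]}'
```

```text
time: 21.65
tcp_pos: [0.3774, 0.2922, 0.0951]
tool_rot: [179.9, 0.4, 33.7]
ft_force: [0.8, -7.2, 1.0]
opening: 0.0436
finger_force: 25.0
time: 22.25
tcp_pos: [0.377, 0.2919, 0.0866]
tool_rot: [179.9, 0.4, 33.7]
ft_force: [0.6, -6.6, -1.3]
opening: 0.0438
finger_force: 25.0
```

```bash
python3 -m inch '{"xyz":[[0,0,0.1],[0,0,0.2],[0,0,0.25],[0,0,0.25]],"roll":[0,0,0,0]}'
```

```text
time: 22.65
tcp_pos: [0.377, 0.2919, 0.0841]
tool_rot: [180.0, 0.4, 33.7]
ft_force: [0.9, -7.4, 0.2]
opening: 0.0439
finger_force: 25.0
```

```bash
python3 -m inch '{"xyz":[[0,0,0.1],[0,0,0.2],[0,0,0.3],[0,0,0.3]],"roll":[0,0,0,0]}'
python3 - <<'E'
from h import *;from workcell import observe,snapshot
Y=np.radians(33.5); BX=np.array([np.cos(Y),np.sin(Y),0]); BY=np.array([-BX[1],BX[0],0]); O=np.array([.4875,.365,0])
s=snapshot("side"); cv2.imwrite("pics/s4.png",cv2.resize(s["image"][210:410,150:400,::-1],None,fx=3,fy=3)); W=cloud(s)
d=W-O; b=np.stack([d@BX,d@BY,W[...,2]],-1)
m=(b[...,1]>.03)&(b[...,1]<.085)&(b[...,0]<-.01)&(b[...,0]>-.1)&(b[...,2]>.085)&(b[...,2]<.14)
q=b[m];print(len(q)); 
for x in np.arange(-.1,-.01,.02):
    k=(q[:,0]>x)&(q[:,0]<x+.02); print(round(x,2),k.sum(),np.median(q[k],0).round(4) if k.any() else '')
E
```

```text
time: 23.05
tcp_pos: [0.377, 0.2919, 0.0811]
tool_rot: [180.0, 0.4, 33.7]
ft_force: [0.9, -7.5, -0.7]
opening: 0.0438
finger_force: 25.0
1077
-0.1 238 [-0.09    0.0574  0.1077]
-0.08 248 [-0.0699  0.0593  0.1074]
-0.06 232 [-0.0506  0.0584  0.1074]
-0.04 237 [-0.0296  0.0581  0.1069]
-0.02 122 [-0.0151  0.0589  0.1069]
```

View pics/s4.png

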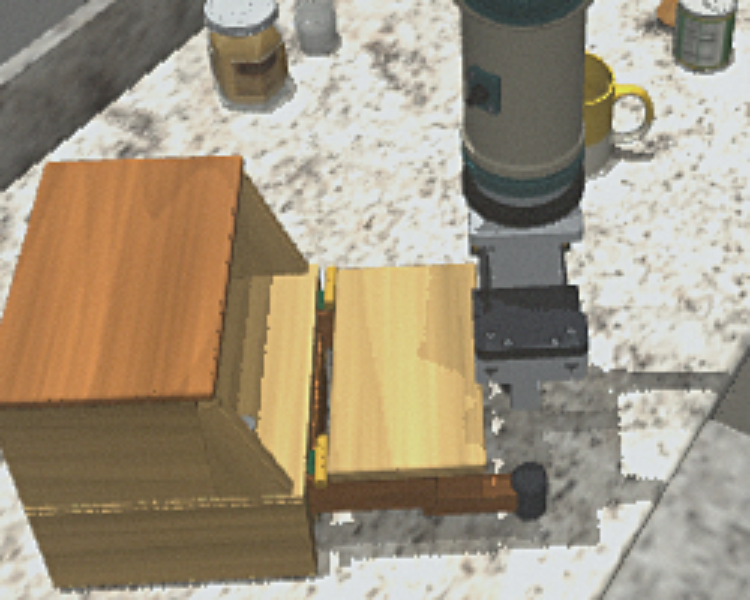

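The flap (crop 400,370) now looks practically level, tops at 0.107. I'll feel for the supports in small steps.

```bash
python3 -m inch '{"xyz":[[0,0,0.05],[0,0,0.1],[0,0,0.15],[0,0,0.15]],"roll":[0,0,0,0]}'; python3 -m inch '{"xyz":[[0,0,0.05],[0,0,0.1],[0,0,0.15],[0,0,0.15]],"roll":[0,0,0,0]}'
python3 - <<'E'
from h import *;from workcell import observe,snapshot
Y=np.radians(33.5); BX=np.array([np.cos(Y),np.sin(Y),0]); BY=np.array([-BX[1],BX[0],0]); O=np.array([.4875,.365,0])
for n in("side","top"):
    W=cloud(snapshot(n))
    d=W-O; b=np.stack([d@BX,d@BY,W[...,2]],-1)
    m=(abs(b[...,1])<.085)&(b[...,0]<-.01)&(b[...,0]>-.1)&(b[...,2]>.085)&(b[...,2]<.13)
    q=b[m];print(n,len(q),np.polyfit(q[:,0],q[:,2],1).round(4))
E
```

```text
time: 23.5
tcp_pos: [0.377, 0.2919, 0.0799]
tool_rot: [180.0, 0.4, 33.7]
ft_force: [0.1, -7.6, 1.4]
opening: 0.0439
finger_force: 25.0
time: 23.9
tcp_pos: [0.377, 0.2919, 0.0797]
tool_rot: [179.9, 0.4, 33.7]
ft_force: [-1.9, -9.0, 10.9]
opening: 0.0437
finger_force: 25.0
side 2868 [0.0028 0.1069]
top 1334 [0.0031 0.1074]
```

The flap rests on the supports: 11 N upward, tool stopped, slope 0.003. Relax, release, and lift away.

```bash
python3 -m inch '{"xyz":[[0,0,-0.08],[0,0,-0.1]],"roll":[0,0]}' - 25; python3 -m inch '{"xyz":[[0,0,0],[0,0,0],[0,0,0],[0,0,0],[0,0,0],[0,0,0]],"roll":[0,0,0,0,0,0]}' 40 25
```

```text
time: 24.2
tcp_pos: [0.377, 0.292, 0.0798]
tool_rot: [179.9, 0.4, 33.7]
ft_force: [-0.4, -7.0, 2.2]
opening: 0.0442
finger_force: 25.0
time: 24.8
tcp_pos: [0.3801, 0.2946, 0.0798]
tool_rot: [-180.0, 0.0, 33.7]
ft_force: [-0.2, -0.3, -0.4]
opening: 0.0789
finger_force: 0.0
```

```bash
python3 -m inch '{"xyz":[[0,0,-0.5],[0,0,-1.5],[0,0,-3],[0,0,-5],[0,0,-7],[-1,0,-10],[-2.5,0,-13],[-4,0,-16],[-5.5,0,-18],[-6,0,-18],[-6,0,-18],[-6,0,-18]],"roll":[0,0,0,0,0,0,0,0,0,0,0,0]}'
python3 - <<'E'
from h import *;from workcell import observe,snapshot
Y=np.radians(33.5); BX=np.array([np.cos(Y),np.sin(Y),0]); BY=np.array([-BX[1],BX[0],0]); O=np.array([.4875,.365,0])
print(observe()['ft_force'])
for n in("side","top"):
    s=snapshot(n);W=cloud(s)
    if n=="side":cv2.imwrite("pics/s5.png",s["image"][:,:,::-1])
    d=W-O; b=np.stack([d@BX,d@BY,W[...,2]],-1)
    m=(abs(b[...,1])<.085)&(b[...,0]<-.01)&(b[...,0]>-.1)&(b[...,2]>.085)&(b[...,2]<.13)
    q=b[m];print(n,len(q),np.polyfit(q[:,0],q[:,2],1).round(4))
    for sg in (1,-1):
        m=(abs(b[...,1]-sg*.07)<.03)&(b[...,2]>.056)&(b[...,2]<.076)&(b[...,0]<-.11)&(b[...,0]>-.17)
        q=b[m]; print(n,sg,m.sum(),*( (q.min(0).round(3),q.max(0).round(3)) if len(q) else ()))
E
```

```text
time: 26.0
tcp_pos: [0.33, 0.261, 0.2588]
tool_rot: [-180.0, 0.1, 33.7]
ft_force: [0.8, -0.3, 0.1]
opening: 0.0792
finger_force: 0.0
[ 0.75402352 -0.30950522  0.06101547]
side 2884 [-0.0014  0.1067]
side 1 173 [-0.145  0.059  0.056] [-0.11   0.083  0.071]
side -1 111 [-0.144 -0.079  0.056] [-0.11  -0.057  0.07 ]
top 2959 [0.0019 0.1073]
top 1 0
top -1 93 [-0.145 -0.082  0.056] [-0.11  -0.061  0.073]
```

View pics/s5.png

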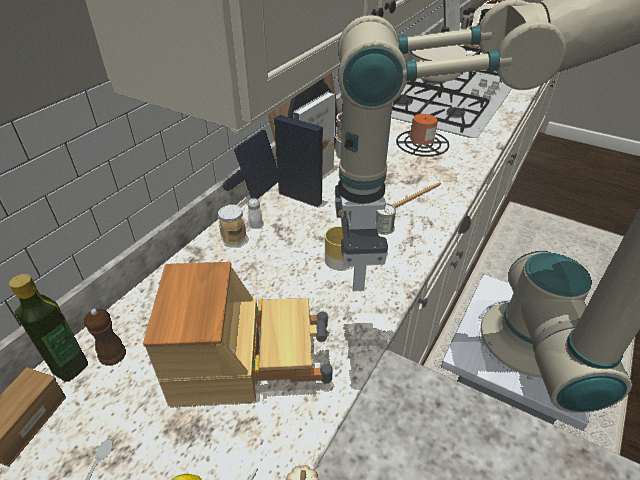

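The flap lies level (285,335) on both supports, which are still fully out (knobs 322,320 and 327,373). The mug and tin are where they were, and the arm is clear.

```bash
python3 -c "from workcell import bot; print(bot.sign_off())"
```

```text
the job is handed in; nothing more can be done
None
```

I pulled both supports out to their stops, then lowered the flap in the gripper until it lay level on them; the mug and tin look undisturbed, the arm is clear, and I handed the job in at about 26 s, though no verdict came back.

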